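Tidy the wash ledge

ROBOT

A 7-joint arm with a two-finger parallel gripper is mounted at the origin on the work surface. World frame = base frame: x ahead of the robot, y to its left, z up, the work surface at z = 0. Lengths are in m, angles in rad, forces in N, time in s.
With the tool pointing down it reaches from about 0.425 to 0.975 m from the base axis. Payload 16.7 kg.
Tool frame: the origin (TCP) lies midway between the tips of the shut fingers; the grasp point (between the pads) lies 19 mm behind it; y points along the fingers, x is the direction in which the jaws open and shut, and the axes are right-handed (so a half turn about y gives the same grasp; the last joint's range is limited). The gripper opens to 85 mm and grips with 20 to 120 N. Pads are 22 mm wide; open, the fingers measure 114 mm over their backs; the gripper's body (76 mm by 85 mm) begins 54 mm behind the grasp point. The pads swing forward as they close: fully open they stand 13 mm farther back than shut.
Start: joints at [1.046, 0.426, 0.074, 1.606, -0.034, 1.111, -0.067], TCP at [0.248, -0.628, 0.231] pointing down, gripper open.
Joint ranges: [-2.85, 2.85], [-0.5, 2.14], [-1.23, 1.37], [0.21, 2.46], [-1.02, 4.16], [0.16, 2.05], [-2.73, 2.73]. Speed limits (rad/s): [1.89, 1.89, 2.39, 2.39, 3.01, 3.01, 3.01].

INTERFACE

Orientations are given as a rotation vector (axis times angle).
In Python, from cell import telemetry, cams, manip gives the robot as it stands.
- The arm moves only by the tool servo_tool, never from a script. Its argument "increments" is a list that holds one entry, the list of rows, each a list of 7 numbers: the shift along the tool's x, y, z in mm, then the turn, a rotation vector about the tool's x, y, z in degrees, then the opening in per cent of the stroke, from 0 (shut) to 100 (fully open). A call has 1 to 20 rows; each row is the pose to reach, as a shift and turn from the pose measured when the call began, along the tool's axes at that moment; what a row does not reach only later rows make up. A row lasts 1/8 s, in which the tool goes at most 62.5 mm and 10.7 degrees, less where a joint would pass 70% of its speed; a pose out of reach is approached as far as the arm can. A call with a gripper value outside its range is refused whole. The fingers move at their own pace and stop on an object; the grip force is fixed at half the most. Time passes only in rows, so rows that repeat a pose let the fingers close. It gives the time, the measured TCP pose, the force and the opening at its end, in the units of the state.
- telemetry.get_state(): the state, without advancing time (a new reading comes with each control period).
- cams.read_camera(name): name is "scene" or "top" or "wrist"; returns the picture (400x640x3 uint8, red, green, blue); there is no depth.
- cams.camera_model(name): a dict with "intrinsics" (3x3 intrinsics, pixels), "dist" ([k1, k2, p1, p2, k3] as OpenCV has them; the pictures are not rectified), "xyz" and "orientation" of the camera in the world; the wrist camera has in their place "T_tool_cam" (4x4, takes a point from camera to tool coordinates, whose origin is the TCP and whose axes are the tool frame's). Camera axes: x right, y down, z forward; pixel columns grow to the right and rows downward; lengths in m; the calibration is good to about 2 mm. A picture is of the moment at which its call begins: read the wrist's pose just before it. camera_model takes no time and is no camera call.
- manip.finish_job(): hands the job in, once; it reports no verdict.
The state is a dict: "time": time; "joint_positions": joint angles; "qd": joint speeds; "joint_efforts": joint torques, N m; "ee_pos": TCP position; "tool_rot": TCP orientation; "wrist_force": force on the tool from outside, world axes, zero at the start; "wrist_torque": the same for the moment, N m; "gripper_width": finger opening in m.
Only numpy, scipy, OpenCV 4.12 (cv2) and the standard library are available. Lean on these libraries where they do the work, as an engineer would, in place of code of your own. Each camera call takes 0.05 s, during which the arm holds its last target. There are 200 camera calls.

TASK

Tidy the wash ledge: hang the drain plunger by the eye in its handle on the free peg of the rack, lay the loose soap bar flat in the shallow soap tray, and put the loose clothespin in the round tub with the other clothespins. Leave everything else where it is and let go of everything at the end.

Things in the scene. Friction and masses are not known exactly. Their poses are not given: they have to be found in the camera images.
- plunger: Loose sink plunger, about 180 g, upright on its dark rubber cup (92 mm across, 50 high). A wooden rod 18 mm thick rises to a flat upright wooden plate: 10 mm thick along the body's x, 42 mm wide along y, 52 mm tall (139 to 191 mm above the foot), with a 27 mm round hole through it along x. Origin: centre of the foot; z up the handle.
- plunger_eye (a point): Centre of the hole in the plunger's handle plate, 165 mm above its foot; same axes as the plunger.
- free_peg: The bare steel peg of the rack, fixed, 9 mm thick, left or right of the rack's two (160 mm apart; a brush hangs on the other). Origin: its root on the board's front face, 215 mm above the table. It rises 12 degrees outward: its axis runs from the origin to (-60, 0, +12.8) mm. x points level into the board, z up. Flange at the root 28 mm across, 3 mm thick.
- peg_tip (a point): End of the free peg's axis, at (-60, 0, +12.8) mm in the peg's frame; the rounded end goes 4.5 mm further.
- rack: Fixed rack: a level wooden board 360 mm wide, 20 mm thick, from 190 to 240 mm above the table, on two white posts near its ends; open below the board. Origin: on the table under the middle of the board's front face; x points into the board, away from the pegs, y along it.
- hung_brush: Fixed wooden brush hanging on the rack's other peg; origin at that peg's root. It hangs 10 to 65 mm in front of the board, 60 mm wide; its eye plate reaches 25 mm above the origin, its foot 176 mm below.
- soap: Loose bar of pale soap, 80 (x) x 50 (y) x 28 (z) mm, about 150 g, lying flat. Origin: centre of its underside.
- tray: Fixed white soap tray, shallow and oblong, 140 (x) x 115 (y) mm outside, rim 16 mm high, walls and floor 5 mm thick, open on top. Origin: centre of its underside.
- clothespin: Loose wooden clothespin lying on its side, 76 (x) x 12 (y) x 14 (z) mm, about 15 g. Origin: centre of its underside.
- tub: Fixed round white plastic tub, open on top, 70 mm high, 130 mm across at the rim and 112 mm at the foot, wall 3 mm; three clothespins lie fixed on its floor, up to 18 mm above the table. Origin: centre of its underside.
- mug: Bystander, loose: white ceramic mug, 76 mm across, 85 high. Leave it where it is.
- wrench: Bystander, loose: steel open-ended wrench, 170 mm long, lying flat. Leave it where it is.
- elbow: Bystander, loose: brass pipe elbow, 32 mm thick, two 45 mm arms. Leave it where it is.
- nail_brush: Bystander, loose: wooden nail brush, 90 x 42 x 32 mm, bristles down. Leave it where it is.
- bottle: Bystander, loose: white plastic bottle, 70 mm across, 200 high. Leave it where it is.
- jar: Bystander, loose: glass jar, 76 mm across, 100 high. Leave it where it is.
- screwdriver: Bystander, loose: screwdriver, 170 mm long, lying flat. Leave it where it is.
Mind the look-alikes: they are no part of the job. There is more than one size of the clothespin; the job needs the smaller. What is shaped like the soap but pink is not meant.

How it is judged:
By the outcome, as a careful person would: the job done as asked, in the order asked, and still so for the second after the job is handed in, with the robot touching nothing.
It also fails if it takes over 72 s, if anything falls off the work surface, if the arm or the gripper's body presses on something with over 40 N, if the wrist force passes 120 N, or if a joint passes its speed limit or range.

## Working session

There is one attempt and no reset: what is moved stays moved. The work goes in short steps, Python scripts to look and compute and a tool call to move; the robot and the scene stay as the last step left them, time stands still between calls to the robot, and variables do not carry over. Pictures are saved under pics/ and viewed, about 8 in all and at most 12, crops included, and the job is handed in when it is done.

Besides the shell and the picture viewer there is one more tool, called by a JSON object that holds its "fn" and its "kwargs". servo_tool: Moves the arm, as the interface text tells. Its arguments: {"type":"object","properties":{"increments":{"type":"array","items":{"type":"array","items":{"type":"array","items":{"type":"number"}}}}},"required":["increments"]}

```bash
mkdir -p pics; ls
python3 - <<'E'
from cell import telemetry,cams
import cv2,numpy as np
s=telemetry.get_state();print(s)
for n in("scene","top"):
    cv2.imwrite(f"pics/{n}0.png",cams.read_camera(n)[:,:,::-1])
for n in("scene","top","wrist"): print(n,cams.camera_model(n))
E
```

```text
pics
{'time': 0.0, 'joint_positions': array([ 1.04550155,  0.42671226,  0.07384905,  1.6066165 , -0.03414785,
        1.11081159, -0.06710219]), 'qd': array([-0.00128943,  0.00092115, -0.00023873, -0.00235076, -0.00082916,
       -0.00115877, -0.00022709]), 'joint_efforts': array([ 5.74158676e-04, -9.49850249e+01,  3.76118883e+00, -4.63516259e+01,
        1.93699566e-02,  1.01218160e-02, -1.22985696e-06]), 'ee_pos': array([ 0.2475669 , -0.62751313,  0.23061952]), 'tool_rot': array([-1.36315053,  0.92892704, -0.92712402]), 'wrist_force': array([ 0.66248062, -0.32563124,  0.66637403]), 'wrist_torque': array([0.02274664, 0.03103557, 0.09984541]), 'gripper_width': 0.08550295016189756}
scene {'intrinsics': array([[376.50452614,   0.        , 319.75242476],
       [  0.        , 376.50452614, 206.11463756],
       [  0.        ,   0.        ,   1.        ]]), 'dist': array([-0.00527628,  0.        ,  0.        ,  0.        ,  0.        ]), 'xyz': array([ 1.05838596, -0.02322051,  0.97761878]), 'orientation': array([-1.885466  , -1.87358075,  0.55913351])}
top {'intrinsics': array([[429.986
[... 245 characters left out ...]
01559586, 1.28557535]), 'orientation': array([-2.17628997,  2.14026354, -0.17895798])}
wrist {'intrinsics': array([[348.36044405,   0.        , 317.73626787],
       [  0.        , 348.36044405, 200.86484056],
       [  0.        ,   0.        ,   1.        ]]), 'dist': array([-0.06522009,  0.        ,  0.        ,  0.        ,  0.        ]), 'T_tool_cam': array([[ 9.99999766e-01,  6.69104637e-04, -1.40727582e-04,
         5.62660689e-04],
       [ 3.52959708e-04, -3.28888632e-01,  9.44368648e-01,
        -1.42840995e-01],
       [ 5.85597740e-04, -9.44368477e-01, -3.28888791e-01,
         8.50140752e-02],
       [ 0.00000000e+00,  0.00000000e+00,  0.00000000e+00,
         1.00000000e+00]])}
```

View pics/scene0.png

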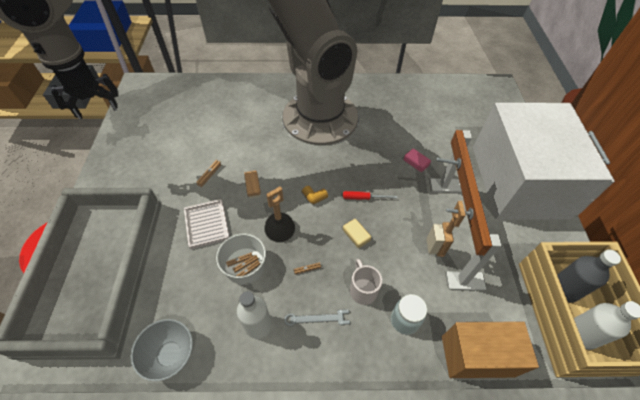

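View pics/top0.png

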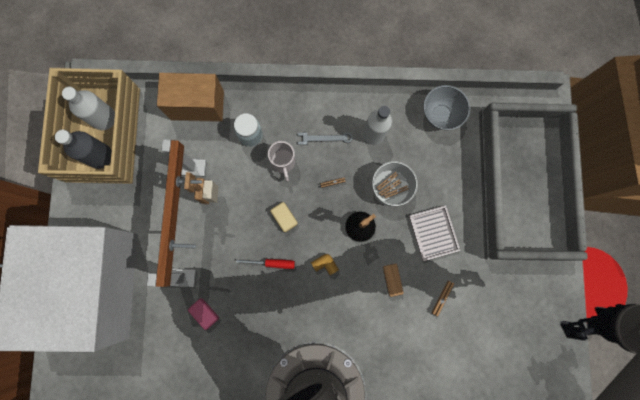

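The scene view shows the plunger at (278,225), the tray at (206,224), the tub at (241,258), the soap at (357,233) and the small clothespin at (307,268). In the top view the plunger cup is at (360,227), the soap at (284,217), the tray at (434,233), the tub at (395,185), the small clothespin at (333,183), and the free peg at (172–195,246). The longer pin at (443,298) and the pink bar are look-alikes.

```bash
cat > h.py <<'E'
import numpy as np,cv2
from scipy.spatial.transform import Rotation as R
from cell import telemetry,cams
def cam(n,s=None):
    m=cams.camera_model(n);T=np.eye(4)
    if n=="wrist":
        T[:3,:3]=R.from_rotvec(s["tool_rot"]).as_matrix();T[:3,3]=s["ee_pos"];T=T@m["T_tool_cam"]
    else:
        T[:3,:3]=R.from_rotvec(m["orientation"]).as_matrix();T[:3,3]=m["xyz"]
    return m["intrinsics"],m["dist"],T
def ray(c,px):
    K,d,T=c
    u=cv2.undistortPoints(np.float64(px).reshape(-1,1,2),K,d)[:,0]
    return T[:3,3],np.c_[u,np.ones(len(u))]@T[:3,:3].T
def on_z(c,px,z):
    o,r=ray(c,px);return o+r*((z-o[2])/r[:,2])[:,None]
def proj(c,P):
    K,d,T=c;Q=(np.atleast_2d(P)-T[:3,3])@T[:3,:3]
    return cv2.projectPoints(Q,np.zeros(3),np.zeros(3),K,d)[0][:,0]
E
python3 - <<'E'
from h import *
c=cam("top");s=cam("scene")
for n,p,z in[("cup",(360,227),.05),("plate",(367,220),.18),("soap",(284,217),.028),("tray",(434,233),.016),("tub",(395,185),.07),("pin",(333,183),.014),("pegroot",(174,246),.215),("pegtip",(196,246),.228),("b1",(176,142),.24),("b2",(162,285),.24)]:print(n,on_z(c,[p],z).round(3))
im=cv2.imread("pics/top0.png")[125:315,150:470];cv2.imwrite("pics/topc.png",cv2.resize(im,None,fx=2.5,fy=2.5,interpolation=cv2.INTER_CUBIC))
st=telemetry.get_state();print(R.from_rotvec(st["tool_rot"]).as_matrix().round(3))
E
```

```text
cup [[ 0.475 -0.12   0.05 ]]
plate [[ 0.482 -0.124  0.18 ]]
soap [[0.503 0.101 0.028]]
tray [[ 0.465 -0.345  0.016]]
tub [[ 0.597 -0.219  0.07 ]]
pin [[ 0.611 -0.042  0.014]]
pegroot [[0.405 0.357 0.215]]
pegtip [[0.405 0.299 0.228]]
b1 [[0.662 0.36  0.24 ]]
b2 [[0.311 0.371 0.24 ]]
[[ 0.367 -0.001  0.93 ]
 [-0.93   0.001  0.367]
 [-0.001 -1.    -0.   ]]
```

View pics/topc.png

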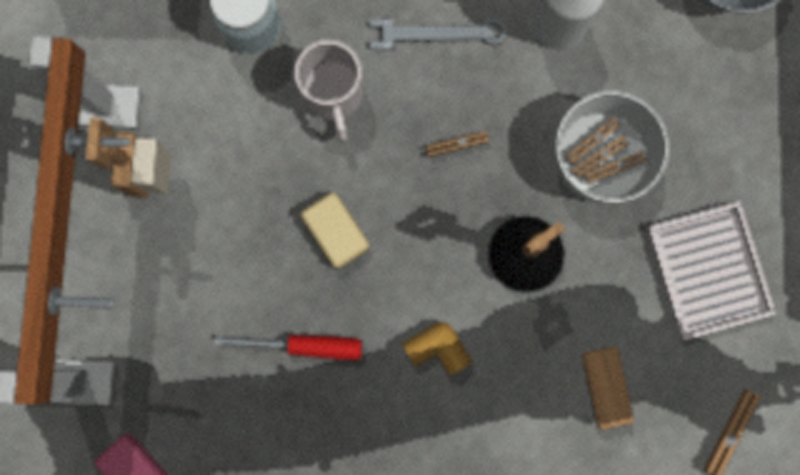

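The crop shows the plate edge-on, its top running from (528,248) to (562,228), which puts its width direction near −60° in the world. The board is almost parallel to world x and the peg runs from (53,302) to (112,302). Moving above the plunger to look with the wrist camera.

```bash
cat >> h.py <<'E'
def go(p,ang,s=None):
    "shift mm and turn deg (tool axes) to TCP p, tool down, jaw (x) axis at world angle ang deg"
    s=s or telemetry.get_state();M=R.from_rotvec(s["tool_rot"])
    a=np.radians(ang);x=np.array([np.cos(a),np.sin(a),0]);y=np.array([0,0,-1.])
    G=R.from_matrix(np.c_[x,y,np.cross(x,y)])
    print("go",(M.inv().apply(np.array(p)-s["ee_pos"])*1000).round(1),np.degrees((M.inv()*G).as_rotvec()).round(1),"t",round(s["time"],2))
E
python3 -c "
from h import *
go((.478,-.122,.30),-60)"
```

```text
go [-385.8  -68.9  399.9] [ 0.  -8.5 -0.1] t 0.1
```

{"fn": "servo_tool", "kwargs": {"increments": [[[-386, -69, 400, 0, -8.5, 0, 100], [-386, -69, 400, 0, -8.5, 0, 100], [-386, -69, 400, 0, -8.5, 0, 100], [-386, -69, 400, 0, -8.5, 0, 100], [-386, -69, 400, 0, -8.5, 0, 100], [-386, -69, 400, 0, -8.5, 0, 100], [-386, -69, 400, 0, -8.5, 0, 100], [-386, -69, 400, 0, -8.5, 0, 100], [-386, -69, 400, 0, -8.5, 0, 100], [-386, -69, 400, 0, -8.5, 0, 100], [-386, -69, 400, 0, -8.5, 0, 100], [-386, -69, 400, 0, -8.5, 0, 100]]]}}

```text
time: 1.6
ee_pos: [0.4775, -0.1229, 0.2998]
tool_rot: [-1.412, 0.818, -0.815]
wrist_force: [-0.1, -0.1, -0.8]
gripper_width: 0.0856
```

Run:
```python
from h import *
s=telemetry.get_state();im=cams.read_camera("wrist")[:,:,::-1]
print(s["ee_pos"],s["qd"].round(3),R.from_rotvec(s["tool_rot"]).as_matrix().round(3))
np.save("s1.npy",np.r_[s["ee_pos"],s["tool_rot"]]);cv2.imwrite("pics/w1.png",im)
```

```text
[ 0.4775302  -0.12287095  0.29981548] [ 0.005 -0.001 -0.002 -0.001  0.    -0.001 -0.003] [[ 0.499 -0.001  0.867]
 [-0.867  0.001  0.499]
 [-0.001 -1.    -0.   ]]
```

View pics/w1.png

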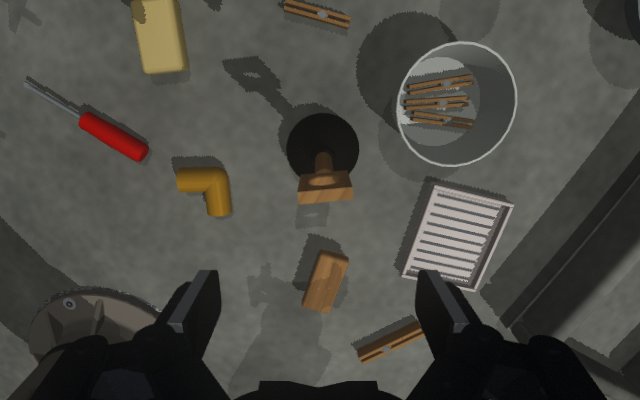

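The wrist view shows the plate top face with corners at about (298,204), (353,199), (351,187) and (299,193), the cup at (323,147), the tray corners near (434,184), (513,204), (476,292) and (402,276), and the tub rim centred at (458,104).

Run:
```python
from h import *
a=np.load("s1.npy");c=cam("wrist",dict(ee_pos=a[:3],tool_rot=a[3:]))
im=cv2.imread("pics/w1.png")
P=on_z(c,[(298,203.5),(353,199),(351,187.5),(299,193)],.191);print(P.round(4))
d=P[1]-P[0]+P[2]-P[3];print("plate ctr",P.mean(0).round(4),"yaw y-axis",np.degrees(np.arctan2(d[1],d[0])),np.linalg.norm(d)/2)
print("cup px->",on_z(c,[(323,147)],.04).round(4), proj(c,[list(P.mean(0)[:2])+[z] for z in(0,.05)]).round(1))
T=on_z(c,[(434,184),(513,204),(476,292),(402,276)],.016);print("tray",T.round(4),T.mean(0).round(4))
th=np.linspace(0,6.28,9);print("tub",on_z(c,[(458,104)],.07).round(4), (on_z(c,[(399,104),(517,104),(458,41),(458,166)],.07)).round(3))
# top cam: soap / pin / tub segmentation
t=cam("top");ti=cv2.imread("pics/top0.png");h=cv2.cvtColor(ti,cv2.COLOR_BGR2HSV)
def seg(m,box,z,n):
    x0,y0,x1,y1=box;k=np.zeros_like(m);k[y0:y1,x0:x1]=m[y0:y1,x0:x1]
    ys,xs=np.nonzero(k);r=cv2.minAreaRect(np.float32(np.c_[xs,ys]))
    B=on_z(t,cv2.boxPoints(r),z);C=on_z(t,[r[0]],z)[0];e=[B[1]-B[0],B[2]-B[1]]
    print(n,C.round(4),[(round(np.linalg.norm(v),4),round(np.degrees(np.arctan2(v[1],v[0])),1)) for v in e],len(xs))
H,S,V=cv2.split(h)
seg((H>15)&(H<35)&(S>55)&(V>120),(265,195,305,240),.028,"soap")
seg((H<25)&(S>60)&(V>60),(312,170,352,196),.014,"pin")
seg((H<20)&(S>100)&(V>60),(150,130,190,295),.24,"board")
cv2.imwrite("pics/pegc.png",cv2.resize(np.hstack([ti[200:290,150:240],cv2.imread("pics/scene0.png")[130:220,420:510]]),None,fx=4.4,fy=4.4,interpolation=cv2.INTER_CUBIC))
```

```text
[[ 0.4659 -0.1125  0.191 ]
 [ 0.4901 -0.1472  0.191 ]
 [ 0.4972 -0.141   0.191 ]
 [ 0.4737 -0.1091  0.191 ]]
plate ctr [ 0.4817 -0.1274  0.191 ] yaw y-axis -54.38215149004318 0.04091229253421501
cup px-> [[ 0.4901 -0.1228  0.04  ]] [[322.4 148.7]
 [322.9 156.9]]
tray [[ 0.5168 -0.2726  0.016 ]
 [ 0.5481 -0.3816  0.016 ]
 [ 0.4158 -0.4245  0.016 ]
 [ 0.3844 -0.314   0.016 ]] [ 0.4663 -0.3482  0.016 ]
tub [[ 0.6052 -0.219   0.07  ]] [[ 0.573 -0.165  0.07 ]
 [ 0.638 -0.274  0.07 ]
 [ 0.655 -0.182  0.07 ]
 [ 0.552 -0.259  0.07 ]]
soap [0.5042 0.1019 0.028 ] [(np.float64(0.0489), np.float64(-54.7)), (np.float64(0.0799), np.float64(-145.2))] 444
pin [ 0.6135 -0.0404  0.014 ] [(np.float64(0.0742), np.float64(-74.6)), (np.float64(0.0141), np.float64(-165.7))] 108
board [0.4811 0.3524 0.24  ] [(np.float64(0.3565), np.float64(-1.9)), (np.float64(0.0593), np.float64(-94.8))] 1951
```

View pics/pegc.png

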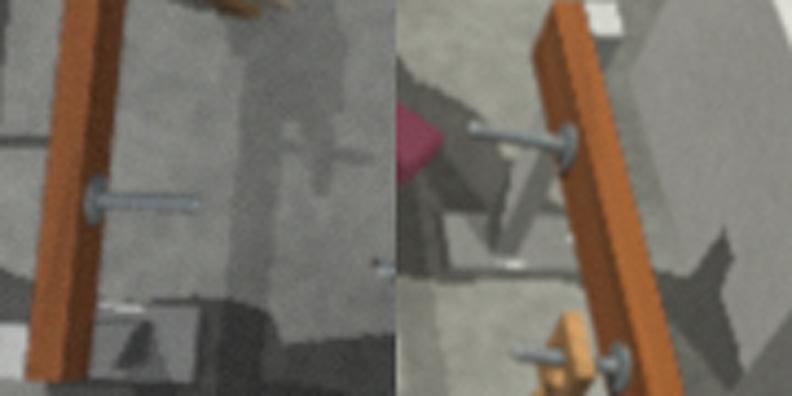

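Run:
```python
from h import *
t,s=cam("top"),cam("scene")
def tri(a,b):
    o1,r1=ray(t,[a]);o2,r2=ray(s,[b]);r1,r2=r1[0],r2[0]
    k=np.linalg.lstsq(np.c_[r1,-r2],o2-o1,rcond=None)[0];A,B=o1+k[0]*r1,o2+k[1]*r2
    print(((A+B)/2).round(4),"gap",np.linalg.norm(A-B).round(4))
tri((195.2,246.4),(437.3,158.9));tri((171.6,245.2),(458.9,163.2))
print(on_z(t,[(195.2,246.4)],.229),on_z(t,[(171.6,245.2)],.215),on_z(s,[(437.3,158.9)],.229),on_z(s,[(458.9,163.2)],.215))
go((.4817,-.1274,.19),-54.4); go((.4817,-.1274,.165-.015),-54.4)
```

```text
[0.4042 0.302  0.2266] gap 0.0004
[0.4068 0.3636 0.2123] gap 0.0
[[0.40408898 0.30110023 0.229     ]] [[0.40672235 0.3627524  0.215     ]] [[0.40633882 0.3011345  0.229     ]] [[0.40915093 0.36222581 0.215     ]]
go [  6.2 109.9   1.4] [ 0.  -5.7 -0.1] t 1.65
go [  6.2 149.9   1.4] [ 0.  -5.7 -0.1] t 1.65
```

{"fn": "servo_tool", "kwargs": {"increments": [[[6, 50, 1.5, 0, -5.7, 0, 100], [6, 100, 1.5, 0, -5.7, 0, 100], [6, 130, 1.5, 0, -5.7, 0, 100], [6, 152, 1.5, 0, -5.7, 0, 100], [6, 152, 1.5, 0, -5.7, 0, 100], [6, 152, 1.5, 0, -5.7, 0, 40], [6, 152, 1.5, 0, -5.7, 0, 10], [6, 152, 1.5, 0, -5.7, 0, 10], [6, 152, 1.5, 0, -5.7, 0, 10], [6, 152, 1.5, 0, -5.7, 0, 10], [6, 152, 1.5, 0, -5.7, 0, 10], [6, 152, 1.5, 0, -5.7, 0, 10]]]}}

```text
time: 3.15
ee_pos: [0.4822, -0.1271, 0.1489]
tool_rot: [-1.44, 0.74, -0.74]
wrist_force: [-2.1, 0.8, 8.4]
gripper_width: 0.041
```

Run:
```python
from h import *
s=telemetry.get_state();im=cams.read_camera("wrist")[:,:,::-1];print(s["wrist_force"],s["gripper_width"])
cv2.imwrite("pics/w2.png",im)
go((.4817,-.1274,.28),-54.4)
go((.406,.22,.225),-2)
```

```text
[-2.07689293  0.75715869  8.3905185 ] 0.04098366965892398
go [-1.000e-01 -1.311e+02 -5.000e-01] [-0.  0. -0.] t 3.2
go [-326.5  -75.9  140.3] [ -0.  -52.4   0. ] t 3.2
```

View pics/w2.png

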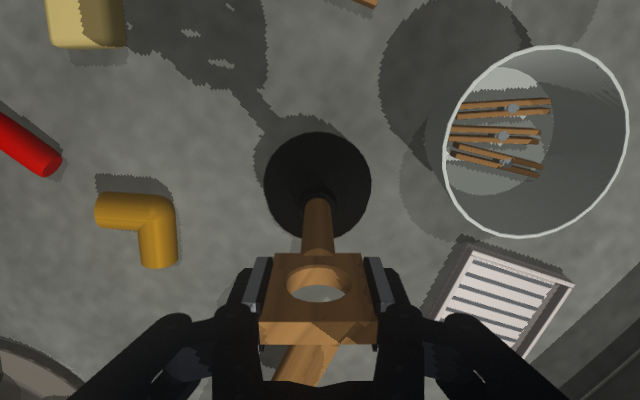

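The plate is held squarely between the pads with the eye open at (317,283), width 41 mm. Next: lift and carry to about 50 mm in front of the peg tip.

{"fn": "servo_tool", "kwargs": {"increments": [[[0, -30, 0, 0, 0, 0, 10], [-15, -70, 7, 0, -2, 0, 10], [-50, -80, 22, 0, -8, 0, 10], [-90, -80, 40, 0, -14, 0, 10], [-130, -80, 58, 0, -20, 0, 10], [-170, -80, 76, 0, -26, 0, 10], [-210, -80, 94, 0, -32, 0, 10], [-250, -80, 112, 0, -38, 0, 10], [-290, -76, 130, 0, -44, 0, 10], [-320, -73, 144, 0, -49, 0, 10], [-342, -73, 154, 0, -52.4, 0, 10], [-351, -73, 158, 0, -52.4, 0, 10], [-351, -73, 158, 0, -52.4, 0, 10], [-351, -73, 158, 0, -52.4, 0, 10]]]}}

```text
time: 4.95
ee_pos: [0.4066, 0.249, 0.2221]
tool_rot: [-1.571, 0.028, -0.029]
wrist_force: [-0.0, 0.2, -2.0]
gripper_width: 0.0409
```

Run:
```python
from h import *
s=telemetry.get_state();im=cams.read_camera("wrist")[:,:,::-1];print(s["ee_pos"],s["wrist_force"],s["gripper_width"],s["qd"].round(3))
t=cams.read_camera("top")[:,:,::-1]; sc=cams.read_camera("scene")[:,:,::-1]
for n,i in(("w3",im),("t3",t),("s3",sc)):cv2.imwrite(f"pics/{n}.png",i)
b=cv2.resize(sc[100:220,400:520],(400,400),interpolation=cv2.INTER_CUBIC)
cv2.imwrite("pics/m3.png",np.hstack([cv2.resize(im[:,120:520],(400,400)),b]))
np.save("s3.npy",np.r_[s["ee_pos"],s["tool_rot"]])
c=cam("wrist",s)
print("proj tip,root",proj(c,[(.405,.304,.2278),(.4075,.364,.215)]).round(0),"eye",proj(c,[s["ee_pos"]+[0,0,.016]]).round(0))
print("scene tip/eye",proj(cam("scene"),[(.405,.304,.2278),s["ee_pos"]+[0,0,.016]]).round(1))
```

```text
[0.40656055 0.24904821 0.22209302] [-0.01910914  0.22959231 -2.01806998] 0.04088499787437763 [ 0.002 -0.001 -0.002 -0.     0.001 -0.002  0.001]
proj tip,root [[308. 158.]
 [308.  -1.]] eye [[317. 290.]]
scene tip/eye [[438.2 158.8]
 [418.4 156.6]]
```

View pics/m3.png

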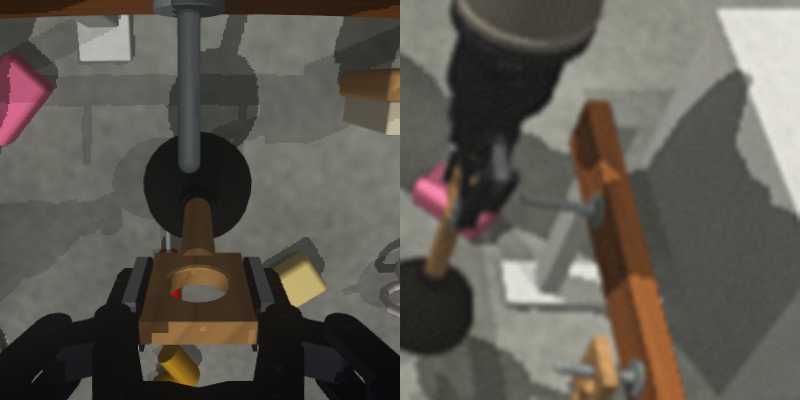

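The wrist view shows the peg straight ahead at column 308, with its end at row 172 as projected, and the eye at (317,284). I'll shift −3.3 mm sideways and 10 mm down, then go in along the peg.

{"fn": "servo_tool", "kwargs": {"increments": [[[-3.3, 9, 8, 0, 0, 0, 10], [-3.3, 10, 25, 0, 0, 0, 10], [-3.3, 10, 42, 0, 0, 0, 10], [-3.3, 10, 55, 0, 0, 0, 10], [-3.3, 12, 65, 0, 0, 0, 10], [-3.3, 14, 75, 0, 0, 0, 10], [-3.3, 14, 75, 0, 0, 0, 10]]]}}

```text
time: 5.98
ee_pos: [0.4056, 0.325, 0.2079]
tool_rot: [-1.57, 0.028, -0.028]
wrist_force: [-1.1, 0.8, -1.3]
gripper_width: 0.0411
```

Run:
```python
from h import *
s=telemetry.get_state();im=cams.read_camera("wrist")[:,:,::-1];print(s["ee_pos"],s["wrist_force"],s["wrist_torque"],s["gripper_width"])
cv2.imwrite("pics/w4.png",im[:,100:540])
```

```text
[0.40562796 0.32499054 0.20786621] [-1.11496773  0.77093919 -1.26981496] [-0.02275019  0.02420732  0.00543093] 0.04111052024346302
```

View pics/w4.png

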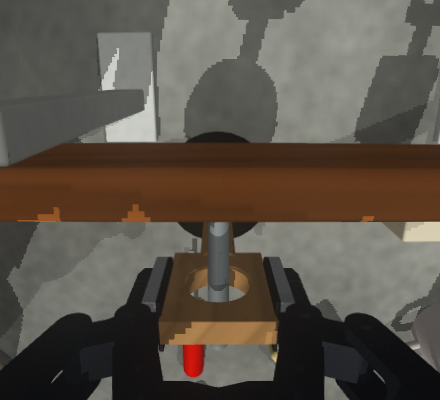

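The peg runs into the eye, centred at (218,285), with almost no contact force. I'll go 14 mm deeper, then lower it onto the peg.

{"fn": "servo_tool", "kwargs": {"increments": [[[0, 1.5, 7, 0, 0, 0, 10], [0, 3, 14, 0, 0, 0, 10], [0, 6, 14, 0, 0, 0, 10], [0, 9, 14, 0, 0, 0, 10], [0, 11, 14, 0, 0, 0, 10], [0, 11, 14, 0, 0, 0, 10]]]}}

```text
time: 6.78
ee_pos: [0.4062, 0.3383, 0.1968]
tool_rot: [-1.571, 0.028, -0.028]
wrist_force: [0.4, -0.4, -1.9]
gripper_width: 0.0411
```

{"fn": "servo_tool", "kwargs": {"increments": [[[0, 1, 0, 0, 0, 0, 10], [0, 2, 0, 0, 0, 0, 10], [0, 2, 0, 0, 0, 0, 10]]]}}

```text
time: 7.15
ee_pos: [0.4064, 0.3383, 0.1953]
tool_rot: [-1.571, 0.028, -0.029]
wrist_force: [-1.4, -3.1, 7.1]
gripper_width: 0.0412
```

{"fn": "servo_tool", "kwargs": {"increments": [[[0, 0, 0, 0, 0, 0, 55], [0, 0, 0, 0, 0, 0, 65], [0, 0, 0, 0, 0, 0, 80], [0, 0, 0, 0, 0, 0, 100], [0, 0, 0, 0, 0, 0, 100], [0, -25, 0, 0, 0, 0, 100], [0, -60, 0, 0, 0, 0, 100], [0, -100, 0, 0, 0, 0, 100]]]}}

```text
time: 8.15
ee_pos: [0.4061, 0.3382, 0.2961]
tool_rot: [-1.571, 0.028, -0.028]
wrist_force: [0.3, 1.0, -0.7]
gripper_width: 0.0855
```

Run:
```python
from h import *
s=telemetry.get_state();print(s["ee_pos"],s["gripper_width"])
im=cams.read_camera("wrist")[:,:,::-1];sc=cams.read_camera("scene")[:,:,::-1]
cv2.imwrite("pics/m5.png",np.hstack([im[:,120:520],cv2.resize(sc[110:230,400:520],(400,400),interpolation=cv2.INTER_CUBIC)]))
go((.504,.102,.15),-54.7);go((.504,.102,.005),-54.7)
```

```text
[0.40608952 0.33816736 0.29609366] 0.08550200924948304
go [ 104.4  148.9 -234.6] [-0.3 52.6  0.2] t 8.25
go [ 103.7  293.9 -235.1] [-0.3 52.6  0.2] t 8.25
```

View pics/m5.png

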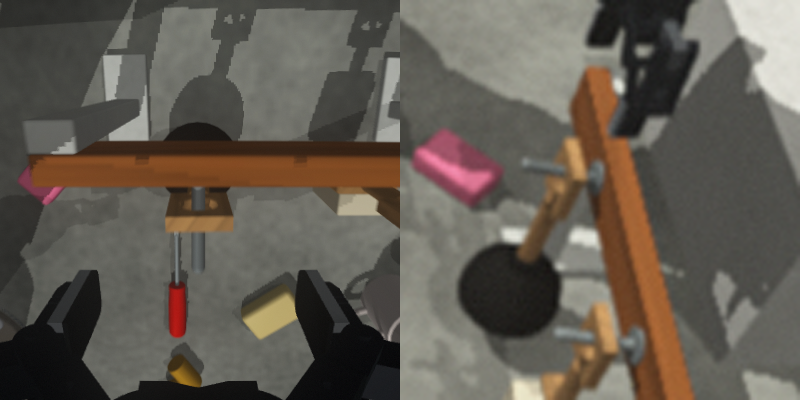

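The plunger hangs by its eye on the free peg and the gripper is clear. On to a hover above the soap.

{"fn": "servo_tool", "kwargs": {"increments": [[[10, 0, -40, 0, 8, 0, 100], [30, 0, -90, 0, 18, 0, 100], [55, 20, -140, 0, 28, 0, 100], [80, 60, -190, 0, 38, 0, 100], [104, 110, -234, 0, 48, 0, 100], [104, 149, -235, 0, 52.6, 0, 100], [104, 149, -235, 0, 52.6, 0, 100], [104, 149, -235, 0, 52.6, 0, 100]]]}}

```text
time: 9.25
ee_pos: [0.5039, 0.1029, 0.1513]
tool_rot: [-1.434, 0.738, -0.744]
wrist_force: [-1.0, 1.0, 1.7]
gripper_width: 0.0851
```

Run:
```python
from h import *
s=telemetry.get_state();im=np.ascontiguousarray(cams.read_camera("wrist")[:,:,::-1]);print(s["ee_pos"],s["qd"].round(2))
c=cam("wrist",s);H,S,V=cv2.split(cv2.cvtColor(im,cv2.COLOR_BGR2HSV))
m=((H>15)&(H<35)&(S>55)&(V>90)).astype(np.uint8)
n,l,st,ce=cv2.connectedComponentsWithStats(m);k=1+st[1:,4].argmax();print(st[k])
pts=np.argwhere(l==k)[:,::-1]
G=on_z(c,pts,.028)[:,:2]
r=cv2.minAreaRect(np.float32(G*1000));print("all->28mm",r)
b=proj(c,[[*s["ee_pos"][:2],.028]]);print(b, cv2.minAreaRect(np.float32(pts)))
cv2.imwrite("pics/w6.png",im)
go((.504,.102,.006),-54.7)
```

```text
[0.50388721 0.10290839 0.15131558] [ 0.   -0.02 -0.01 -0.01  0.   -0.   -0.01]
[ 290  144   63   93 5477]
all->28mm ((505.9966125488281, 101.34187316894531), (77.43889617919922, 48.12638854980469), 34.59629440307617)
[[317.02328237 192.72890667]] ((321.0, 190.0), (92.0, 62.0), 90.0)
go [  0.5 145.8  -2. ] [-0.5  0.2  0.1] t 9.3
```

View pics/w6.png

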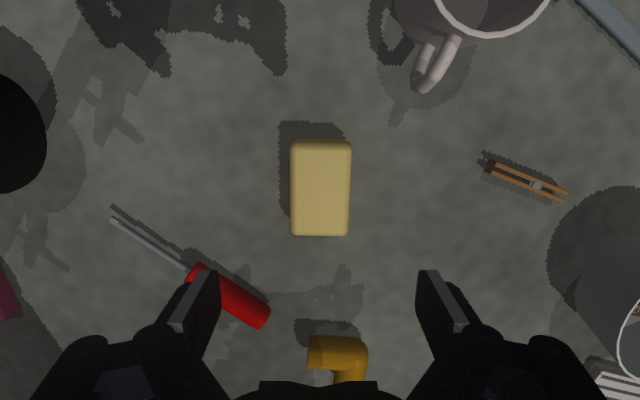

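The soap is centred at (320,189), and segmentation puts it at (0.506, 0.101) with its y axis along the jaws. Going down to grip it.

{"fn": "servo_tool", "kwargs": {"increments": [[[2.5, 50, 1, 0, 0, 0, 100], [2.5, 100, 1, 0, 0, 0, 100], [2.5, 130, 1, 0, 0, 0, 100], [2.5, 149, 1, 0, 0, 0, 100], [2.5, 149.5, 1, 0, 0, 0, 70], [2.5, 149.5, 1, 0, 0, 0, 40], [2.5, 149.5, 1, 0, 0, 0, 30], [2.5, 149.5, 1, 0, 0, 0, 30], [2.5, 149.5, 1, 0, 0, 0, 30], [2.5, 149.5, 1, 0, 0, 0, 30]]]}}

```text
time: 10.55
ee_pos: [0.5086, 0.1025, 0.0041]
tool_rot: [-1.432, 0.735, -0.746]
wrist_force: [-2.0, 1.7, 6.9]
gripper_width: 0.0492
```

Run:
```python
from h import *
s=telemetry.get_state();print(s["wrist_force"])
go((.4663,-.347,.10),-73);go((.4663,-.347,.03),-73)
```

```text
[-2.02798398  1.71567501  6.88910308]
go [ 341.5  -98.3 -294.5] [-0.6 18.5  0. ] t 10.55
go [ 341.4  -28.3 -295.3] [-0.6 18.5  0. ] t 10.55
```

{"fn": "servo_tool", "kwargs": {"increments": [[[0, -30, 0, 0, 0, 0, 30], [10, -80, -8, 0, 0, 0, 30], [45, -115, -38, 0, 2, 0, 30], [85, -118, -72, 0, 5, 0, 30], [125, -118, -107, 0, 8, 0, 30], [165, -118, -142, 0, 11, 0, 30], [205, -118, -177, 0, 13, 0, 30], [245, -118, -212, 0, 15, 0, 30], [285, -118, -247, 0, 17, 0, 30], [320, -118, -277, 0, 18.5, 0, 30], [338, -112, -291, 0, 18.5, 0, 30], [341.5, -98, -294, 0, 18.5, 0, 30], [341.5, -98, -294, 0, 18.5, 0, 30]]]}}

```text
time: 12.18
ee_pos: [0.4664, -0.3452, 0.0987]
tool_rot: [-1.325, 0.983, -0.988]
wrist_force: [0.5, 0.8, -1.7]
gripper_width: 0.0489
```

Run:
```python
from h import *
s=telemetry.get_state();im=cams.read_camera("wrist")[:,:,::-1];print(s["ee_pos"],s["wrist_force"],s["gripper_width"])
cv2.imwrite("pics/w7.png",im)
c=cam("wrist",s);o=np.array([.4663,-.347,.016]);a=np.radians(17);X=np.array([np.cos(a),np.sin(a),0]);Y=np.array([-X[1],X[0],0])
print(proj(c,[o+X*i*.07+Y*j*.0575 for i,j in((1,1),(1,-1),(-1,-1),(-1,1))]).round(0))
go((.4663,-.347,.01),-73,s)
```

```text
[ 0.46639768 -0.34524764  0.09873046] [ 0.47193672  0.82079639 -1.65918237] 0.04892674275644757
[[230. 108.]
 [411. 108.]
 [395. 298.]
 [244. 297.]]
go [ 1.9 88.7 -1.5] [-0.6  0.1 -0.2] t 12.18
```

View pics/w7.png

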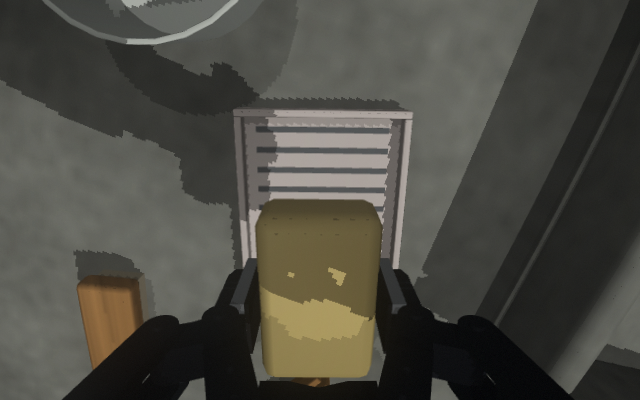

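The soap is held straight and square over the tray, whose rim corners at (235,112) and (412,112) match the projection. Lowering, then opening only partly.

{"fn": "servo_tool", "kwargs": {"increments": [[[3, 35, 0, 0, 0, 0, 30], [3, 65, 0, 0, 0, 0, 30], [3, 80, 0, 0, 0, 0, 30], [3, 86, 0, 0, 0, 0, 30], [3, 89, 0, 0, 0, 0, 30], [3, 89.5, 0, 0, 0, 0, 30], [3, 89.5, 0, 0, 0, 0, 30]]]}}

```text
time: 13.1
ee_pos: [0.4689, -0.3476, 0.0104]
tool_rot: [-1.326, 0.981, -0.989]
wrist_force: [-0.1, -0.3, -1.2]
gripper_width: 0.0489
```

{"fn": "servo_tool", "kwargs": {"increments": [[[0, 1, 0, 0, 0, 0, 30], [0, 2, 0, 0, 0, 0, 30], [0, 2, 0, 0, 0, 0, 30]]]}}

```text
time: 13.48
ee_pos: [0.4691, -0.3478, 0.0092]
tool_rot: [-1.326, 0.98, -0.99]
wrist_force: [-3.2, 2.2, 11.2]
gripper_width: 0.0488
```

{"fn": "servo_tool", "kwargs": {"increments": [[[0, 0, 0, 0, 0, 0, 65], [0, 0, 0, 0, 0, 0, 72], [0, 0, 0, 0, 0, 0, 75], [0, 0, 0, 0, 0, 0, 75], [0, -20, 0, 0, 0, 0, 75], [0, -60, 0, 0, 0, 0, 75], [0, -110, 0, 0, 0, 0, 75], [0, -142, 0, 0, 0, 0, 75]]]}}

```text
time: 14.48
ee_pos: [0.4682, -0.3488, 0.155]
tool_rot: [-1.325, 0.978, -0.992]
wrist_force: [-0.8, 0.0, -0.4]
gripper_width: 0.0645
```

Run:
```python
from h import *
s=telemetry.get_state();im=cams.read_camera("wrist")[:,:,::-1];cv2.imwrite("pics/w8.png",im)
c=cam("wrist",s);H,S,V=cv2.split(cv2.cvtColor(np.ascontiguousarray(im),cv2.COLOR_BGR2HSV))
m=((H>15)&(H<35)&(S>55)&(V>90)).astype(np.uint8);m=cv2.morphologyEx(m,cv2.MORPH_OPEN,np.ones((5,5)))
n,l,st,ce=cv2.connectedComponentsWithStats(m);k=1+st[1:,4].argmax()
G=on_z(c,np.argwhere(l==k)[:,::-1],.033);print("soap",cv2.minAreaRect(np.float32(G[:,:2]*1000)))
print(s["joint_positions"].round(2),s["gripper_width"])
go((.6135,-.0404,.15),15.4)
```

```text
soap ((466.7465515136719, -349.1007080078125), (77.61705017089844, 48.856712341308594), 16.651342391967773)
[ 0.74  0.37 -0.25  1.88  0.1   0.9  -0.83] 0.0644894853513
go [-253.3   11.   228.5] [ -0.5 -88.3   0.9] t 14.53
```

{"fn": "servo_tool", "kwargs": {"increments": [[[-30, 0, 25, 0, -10, 0, 75], [-60, 0, 55, 0, -20, 0, 75], [-95, 0, 85, 0, -30, 0, 75], [-130, 0, 115, 0, -40, 0, 75], [-165, 0, 145, 0, -50, 0, 75], [-195, 0, 175, 0, -60, 0, 70], [-225, 5, 205, 0, -70, 0, 60], [-253, 11, 228, 0, -80, 0, 50], [-253, 11, 228, 0, -88.3, 0, 50], [-253, 11, 228, 0, -88.3, 0, 50], [-253, 11, 228, 0, -88.3, 0, 50]]]}}

```text
time: 15.9
ee_pos: [0.6131, -0.0416, 0.1505]
tool_rot: [-1.563, -0.22, 0.195]
wrist_force: [0.4, -0.4, -0.3]
gripper_width: 0.0429
```

Run:
```python
from h import *
s=telemetry.get_state();im=np.ascontiguousarray(cams.read_camera("wrist")[:,:,::-1]);cv2.imwrite("pics/w9.png",im);print(s["ee_pos"],s["qd"].round(2),s["gripper_width"])
c=cam("wrist",s);H,S,V=cv2.split(cv2.cvtColor(im,cv2.COLOR_BGR2HSV))
e=proj(c,[(.6135,-.0404,.007)])[0];print(e)
m=((H<25)&(S>70)&(V>40)).astype(np.uint8);m=cv2.morphologyEx(m,cv2.MORPH_CLOSE,np.ones((9,9)))
n,l,st,ce=cv2.connectedComponentsWithStats(m)
for k in range(1,n):
  if st[k,4]>200:
    G=on_z(c,np.argwhere(l==k)[:,::-1],.012);print(st[k],cv2.minAreaRect(np.float32(G[:,:2]*1000)))
```

```text
[ 0.61307455 -0.04160854  0.15051973] [-0.    0.    0.    0.    0.   -0.    0.01] 0.042855531307677275
[315.71304318 182.20992658]
[   0   34   63  102 4738] ((372.04107666015625, -23.240726470947266), (54.16816711425781, 86.04309844970703), 0.4739685356616974)
[ 308  141   15   89 1258] ((613.7236938476562, -43.077571868896484), (11.476370811462402, 77.61813354492188), 15.404105186462402)
[   0  268   31   46 1193] ((353.39764404296875, -226.08660888671875), (61.10624694824219, 32.051876068115234), 85.5277328491211)
[ 257  339   45   36 1007] ((623.7203979492188, -228.00669860839844), (41.18852233886719, 49.697853088378906), 35.039669036865234)
```

View pics/w9.png

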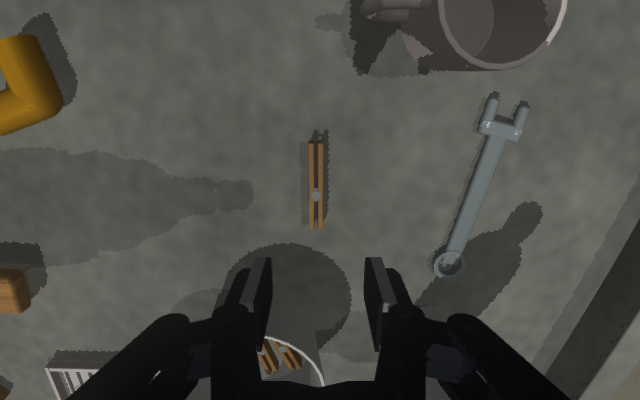

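The pin lies at column 316, rows 130–230, measured at (0.6137, −0.0431) and 77 mm long, so it is the smaller one. Gripping it.

{"fn": "servo_tool", "kwargs": {"increments": [[[0, 50, -1.5, 0, 0, 0, 50], [0, 100, -1.5, 0, 0, 0, 50], [0, 130, -1.5, 0, 0, 0, 50], [0, 146, -1.5, 0, 0, 0, 50], [0, 146.5, -1.5, 0, 0, 0, 50], [0, 146.5, -1.5, 0, 0, 0, 20], [0, 146.5, -1.5, 0, 0, 0, 0], [0, 146.5, -1.5, 0, 0, 0, 0], [0, 146.5, -1.5, 0, 0, 0, 0], [0, 146.5, -1.5, 0, 0, 0, 0]]]}}

```text
time: 17.2
ee_pos: [0.6168, -0.0432, 0.0055]
tool_rot: [-1.564, -0.222, 0.193]
wrist_force: [-1.3, -0.1, 7.5]
gripper_width: 0.0099
```

Run:
```python
from h import *
s=telemetry.get_state();print(s["wrist_force"])
t=cam("top")
im=cv2.imread("pics/top0.png")
go((.602,-.219,.14),15.4);go((.602,-.219,.03),15.4)
```

```text
[-1.31290906 -0.13349145  7.52145348]
go [ -57.8 -134.6 -166.6] [ 0.3 -0.3  1. ] t 17.2
go [ -59.8  -24.6 -166. ] [ 0.3 -0.3  1. ] t 17.2
```

{"fn": "servo_tool", "kwargs": {"increments": [[[0, -30, 0, 0, 0, 0, 0], [0, -80, 0, 0, 0, 0, 0], [-10, -125, -30, 0, 0, 0, 0], [-27, -135, -75, 0, 0, 0, 0], [-44, -135, -120, 0, 0, 0, 0], [-55, -135, -155, 0, 0, 0, 0], [-58, -135, -166.5, 0, 0, 0, 0], [-58, -120, -166.5, 0, 0, 0, 0], [-59, -85, -166.5, 0, 0, 0, 0], [-59, -50, -166.5, 0, 0, 0, 0], [-59, -28, -166.5, 0, 0, 0, 0], [-59, -25, -166.5, 0, 0, 0, 0], [-59, -25, -166.5, 0, 0, 0, 0]]]}}

```text
time: 18.82
ee_pos: [0.6035, -0.2188, 0.0311]
tool_rot: [-1.564, -0.223, 0.193]
wrist_force: [0.3, 0.2, 0.8]
gripper_width: 0.0097
```

{"fn": "servo_tool", "kwargs": {"increments": [[[0, 0, 0, 0, 0, 0, 20], [0, 0, 0, 0, 0, 0, 35], [0, 0, 0, 0, 0, 0, 40], [0, 0, 0, 0, 0, 0, 40], [0, -25, 0, 0, 0, 0, 40], [0, -70, 0, 0, 0, 0, 40], [0, -120, 0, 0, 0, 0, 40], [0, -180, 0, 0, 0, 0, 40], [0, -180, -60, 0, 0, 0, 40], [0, -180, -60, 0, 0, 0, 40]]]}}

```text
time: 20.08
ee_pos: [0.6154, -0.2819, 0.2116]
tool_rot: [-1.566, -0.219, 0.188]
wrist_force: [-0.3, 0.7, 0.5]
gripper_width: 0.0343
```

Run:
```python
from h import *
s=telemetry.get_state();print(s["time"],s["ee_pos"],s["gripper_width"],s["wrist_force"])
im=np.ascontiguousarray(cams.read_camera("wrist")[:,:,::-1]);cv2.imwrite("pics/w10.png",im)
sc=np.ascontiguousarray(cams.read_camera("scene")[:,:,::-1]);cv2.imwrite("pics/s10.png",sc);s0=cv2.imread("pics/scene0.png")
c=cam("wrist",s);
def wood(i): H,S,V=cv2.split(cv2.cvtColor(i,cv2.COLOR_BGR2HSV));return ((H<25)&(S>70)&(V>40))
def inside(c,shape,o,r,z):
    yy,xx=np.mgrid[:shape[0],:shape[1]];G=on_z(c,np.c_[xx.ravel(),yy.ravel()],z);return (np.hypot(G[:,0]-o[0],G[:,1]-o[1])<r).reshape(shape)
w=(wood(im)&inside(c,im.shape[:2],(.604,-.219),.06,.018)).astype(np.uint8)
n,l,st,ce=cv2.connectedComponentsWithStats(w)
for k in range(1,n):
  if st[k,4]>60:
    G=on_z(c,np.argwhere(l==k)[:,::-1],.025);print("wood in tub",st[k,4],cv2.minAreaRect(np.float32(G[:,:2]*1000)))
old=cam("scene")
print("wood at old pin spot",[ (wood(i)&inside(old,i.shape[:2],(.6137,-.042),.04,.007)).sum() for i in (s0,sc)])
print("wood in tub scene",[(wood(i)&inside(old,i.shape[:2],(.604,-.219),.055,.02)).sum() for i in (s0,sc)])
# what moved in scene
for n_,p,z in[("mug",(.70,.11),.04),("jar",(.76,.21),.05),("wrench",(.74,0),.004),("elbow",(.40,.0),.02),("brush",(.36,-.19),.03),("screwdr",(.385,.12),.01),("pink",(.25,.29),.02)]:
    u,v=proj(old,[(*p,z)])[0].astype(int);print(n_,cv2.absdiff(s0,sc)[v-15:v+15,u-20:u+20].mean().round(1))
```

```text
20.075 [ 0.61543242 -0.28186749  0.21158744] 0.03428115305704261 [-0.29505152  0.72336417  0.45404774]
wood in tub 2023 ((605.5902709960938, -214.24853515625), (46.76353454589844, 78.60972595214844), 37.13224411010742)
wood in tub 382 ((591.5122680664062, -231.30880737304688), (4.634838581085205, 73.35619354248047), 22.73827362060547)
wood in tub 378 ((584.8428344726562, -234.0933380126953), (4.735597610473633, 73.14383697509766), 22.822206497192383)
wood at old pin spot [np.int64(143), np.int64(0)]
wood in tub scene [np.int64(368), np.int64(398)]
mug 23.9
jar 11.3
wrench 34.0
elbow 27.5
brush 49.5
screwdr 23.2
pink 11.2
```

Run:
```python
from h import *
t=cam("top");im=np.ascontiguousarray(cams.read_camera("top")[:,:,::-1]);cv2.imwrite("pics/t11.png",im)
w=cv2.imread("pics/w10.png");s=telemetry.get_state();c=cam("wrist",s)
H,S,V=cv2.split(cv2.cvtColor(w,cv2.COLOR_BGR2HSV));p=np.argwhere((H<25)&(S>70)&(V>40))[:,::-1]
G=on_z(c,p,.02);r=np.hypot(G[:,0]-.604,G[:,1]+.219);print("wood r<.053:",(r<.053).sum()," .053-.1:",((r>.053)&(r<.1)).sum(), "max r<.1:",r[r<.1].max())
e=proj(t,[(.406,.335,.22),(.406,.35,.07)]);print("expected eye,cup px",e.round(0))
g=im.max(2);u,v=e[1].astype(int);k=(g[v-30:v+30,u-5:u+35]<35);ys,xs=np.nonzero(k);print("dark blob",k.sum(),xs.mean()+u-5,ys.mean()+v-30)
H,S,V=cv2.split(cv2.cvtColor(im,cv2.COLOR_BGR2HSV));m=(H>15)&(H<35)&(S>55)&(V>90);m[:,:400]=0;m[:,470:]=0;m[:200]=0;m[265:]=0
ys,xs=np.nonzero(m);print("soap px",len(xs),on_z(t,[(xs.mean(),ys.mean())],.033) if len(xs) else "")
# static objects between first and current top view: per-object phase shift
a=cv2.imread("pics/top0.png",0).astype(np.float32);b=cv2.cvtColor(im,cv2.COLOR_BGR2GRAY).astype(np.float32)
for n,(x,y) in dict(mug=(281,157),jar=(247,130),wrench=(324,138),bottle=(380,125),elbow=(325,264),screwdriver=(270,264),nailbr=(394,280),pink=(203,314),bigpin=(443,298)).items():
    T=a[y-14:y+14,x-16:x+16];r=cv2.matchTemplate(b[y-24:y+24,x-26:x+26],T,cv2.TM_CCOEFF_NORMED);q=cv2.minMaxLoc(r);print(n,round(q[1],2),(q[3][0]-10,q[3][1]-10))
```

```text
wood r<.053: 2783  .053-.1: 0 max r<.1: 0.05006063848213392
expected eye,cup px [[182. 246.]
 [193. 248.]]
dark blob 687 201.65938864628822 248.77292576419217
soap px 433 [[ 0.46544725 -0.34535413  0.033     ]]
mug 0.52 (-1, 0)
jar 0.99 (0, 0)
wrench 0.54 (1, 0)
bottle 1.0 (0, 0)
elbow 0.5 (1, 0)
screwdriver 0.6 (0, 0)
nailbr 0.37 (2, 10)
pink 0.6 (1, 0)
bigpin 0.67 (0, 0)
```

```bash
python3 -c "
from cell import manip,telemetry
print(manip.finish_job(),telemetry.get_state()['time'])"
```

```text
the job is handed in; nothing more can be done
the job is handed in; nothing more can be done
```

I did all three jobs in the order asked and handed in about 20 s into the 72 s allowed, with the gripper open and clear of everything.

- **Plunger:** it hangs by its eye on the free peg. Pictures after release show this, and the last top view has its dark cup below the peg.
- **Soap:** the pale bar lies in the tray. It measures 78 x 49 mm at the height of a bar lying flat on the tray floor, within about 2 mm of the tray's centre.
- **Clothespin:** the smaller pin is in the tub. All the wood seen in and around the tub lies within 50 mm of the tub's centre, and the pin's old spot is empty.

**Weak or failed checks:**
- I had used my 12 pictures, so the final pin check rests on colour segmentation only.
- The before-and-after comparison was sharp only for the jar and bottle (0.99 or better).
- The mug, wrench, elbow, screwdriver, pink bar and larger clothespin matched at their old places, but with low scores (0.5–0.67). I put that down to shifted arm shadows.
- The nail brush did not match (0.37). I think the arm hid or shadowed it. The wrist view over the tray showed it apparently undisturbed, and the arm made no low move near it after that.
- Contact forces showed nothing above about 11 N in the readings at the end of each move.

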